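# Hold the spice mill's bayonet lid at its half-way pulse position

### The arm

A 6-joint arm with a two-finger parallel gripper is mounted at the origin on the work surface. World frame = base frame: x ahead of the robot, y to its left, z up, the work surface at z = 0. Lengths are in m, angles in rad, forces in N, time in s.
With the tool pointing down it reaches from about 0.4 to 0.825 m from the base axis. Payload 7 kg.
Tool frame: the origin (TCP) lies midway between the tips of the shut fingers; the grasp point (between the pads) lies 19 mm behind it; z points along the fingers, y is the line along which they close (so a half turn about z gives the same grasp; the last joint's range is limited). The gripper opens to 88 mm and grips with 3 to 60 N. Pads are 19 mm wide; open, the fingers measure 130 mm over their backs; the gripper's body (78 mm by 193 mm) begins 47 mm behind the grasp point.
Start: joints at [-0.969, 0.359, 0.012, 0, -1.224, -0.288], TCP at [0.208, -0.642, 0.227] pointing down, gripper open.
Joint ranges: [-3.07, 3.07], [-1.43, 2.12], [-1.02, 1.25], [-3.03, 1.67], [-3.05, -0], [-3.03, 3.03]. Speed limits (rad/s): [2.39, 2.39, 3.01, 3.14, 3.14, 3.14].

### API

Orientations are given as [roll, pitch, yaw] about the fixed x, y, z axes, in that order (R = Rz(yaw) Ry(pitch) Rx(roll)).
In Python, from station import monitor, viewer, arm gives the robot as it stands.
- The arm moves only by the tool move_arm, never from a script. Its argument "deltas" is a list that holds one entry, the list of rows, each a list of 7 numbers: the turn, a rotation vector about the tool's x, y, z in degrees, then the shift along the tool's x, y, z in m, then the finger opening in m, from 0 to 0.0876. A call has 1 to 12 rows; each row is the pose to reach, as a shift and turn from the pose commanded when the call began, along the tool's axes at that moment; what a row does not reach only later rows make up. A row lasts 1/12 s, in which the tool goes at most 41.7 mm and 7.16 degrees, less where a joint would pass 70% of its speed; a pose out of reach is approached as far as the arm can. A call with a gripper value outside its range is refused whole. The fingers move at their own pace and stop on an object; "force" is the grip in N (left out, the last holds). Time passes only in rows, so rows that repeat a pose let the fingers close. It gives the time, the measured TCP pose, the force and the opening at its end, in the units of the state.
- monitor.get_state(): the state, without advancing time (a new reading comes with each control period).
- viewer.grab_frame(name): name is "side" or "top" or "wrist"; returns a dict with "frame" (400x640x3 uint8, blue, green, red), "vfov" (degrees; the focal length in pixels is half the picture's height over the tangent of half this angle, whatever the lens; pixels are square), "cx", "cy" (the principal point, pixels), "D" ([k1, k2, p1, p2, k3] as OpenCV has them; the pictures are not rectified), "xyz" and "orientation" of the camera in the world; the wrist camera has in their place "hand_eye" (4x4, takes a point from camera to tool coordinates, whose origin is the TCP and whose axes are the flange's). Camera axes: x right, y down, z forward; pixel columns grow to the right and rows downward; lengths in m; the calibration is good to about 2 mm. A picture is of the moment at which its call begins: read the wrist's pose just before it. There is no depth.
- arm.job_done(): hands the job in, once; it reports no verdict.
The state is a dict: "t": time; "q": joint angles; "qd": joint speeds; "joint_efforts": joint torques, N m; "eef_pos": TCP position; "ee_rot": TCP orientation; "force": force on the tool from outside, world axes, zero at the start; "moment": the same for the moment, N m; "width": finger opening in m.
Only numpy, scipy, OpenCV 4.12 (cv2) and the standard library are available. Lean on these libraries where they do the work, as an engineer would, in place of code of your own. Each camera call takes 0.05 s, during which the arm holds its last target. There are 200 camera calls.

### The job

Fit the loose lid on the spice mill: lower it straight down so that its two pins drop through the two slots of the collar, until it is fully home. Then twist it clockwise (seen from above) half of the quarter turn to the lock, 45 degrees, so that its pointers stand at the double ribs, and keep holding it there against the spring, which turns it back if you let go; never turn it so far that the lock clicks. The program finishes while the gripper still holds the lid steady in that position; leave the spoon, mug, jar and bowl alone.

Things in the scene. Friction and masses are not known exactly. Their poses are not given: they have to be found in the camera images.
- lid_grip (a point): centre of the lid's grip bar, half-way up it, on the lid's axis; z up, x along the bar. Bar 70 mm long (x), 16 wide, 46 high, on a disc 116 mm across, 6 thick, whose top is 23 mm below this point; flat pointers 12 mm wide reach 68 mm from the axis in +x and -x. White plastic; lies loose on the counter, right way up, 0.14 to 0.28 kg. Same after a half turn, fits either way.
- lid_foot (a point): centre of the flat bottom of the lid's steel plug, 53 mm below lid_grip, same axes. The plug, 24 mm long, hangs under the disc: 80 mm across, its lower 14 mm tapered to 68 mm at the bottom. Two round pins 12 mm thick stick out level from it in +x and -x (along the bar) to 48 mm from the axis; their centre line is 9 mm above this point.
- mill_mouth (a point): centre of the collar's top face on the spice mill, 130 mm above the counter; z up, x along the line of the two slots. Mill: round white housing 120 mm across (140 at the foot), fixed. Metal collar: opening 85 mm across, flange 5 mm thick, two slots 16 mm wide in +x and -x for the lid's pins. A single upright rib outside the collar marks each slot.
- mill_seat (a point): centre of the floor inside the collar, 22 mm below mill_mouth, same axes. Fully home, the lid's plug stands on this floor: lid_foot is here, lid_grip 53 mm above (31 mm above mill_mouth) and the disc's underside 2 mm above the collar.
- half_mark (a point): midpoint between the double ribs outside the collar, 65 mm from its axis, 45 degrees clockwise (from above) of the +x slot: a lid pointer stands here at half way. A second pair of ribs is opposite.
- lock_mark (a point): the lock: an ear with a sprung steel plunger, 65 mm from the collar's axis, 75 degrees clockwise of the +x slot. Only on this side. A lid pointer meets it at about 65 degrees of lid turn and clicks past it at about 80 degrees.
- drive_ring (a joint): turn (rad) of the sprung ring under the collar, 0 at rest, growing clockwise from above, stop at 1.5. The lid's pins turn it with 2 mm play each way: the lid's own turn is about 0.04 more than this, so about 0.74 here is half way. Spring torque 0.04 N m at 0, about 0.13 at half way; let go, it turns back to 0. Once turned, the collar keeps the pins in.
- spoon: a steel spoon lying on the counter between the lid and the mill, about 200 mm long; origin on its underside. Leave alone.
- mug: a white mug, 76 mm wide, 85 mm high, beyond the work; origin under its base. Leave alone.
- jar: a closed glass jar with a steel cap, 60 mm wide, 85 mm high, beyond the work; origin under its base. Leave alone.
- bowl: a small steel bowl, 110 mm wide, 50 mm high, beyond the work; origin under its base. Leave alone.
Things that resemble listed ones, but are neither listed nor needed, are in the scene too. What is shaped like the part that bears lid_grip but red or turquoise is not meant.

How it is judged:
On the way:
1. the lid is fully home in the collar, its pins through the slots, not yet twisted (z of lid_grip in the frame of mill_mouth between 0.025 and 0.0345 m and horizontal distance between lid_grip and mill_mouth below 0.005 m and angle between lid_grip's own z axis and vertical below 0.07 rad and value of joint drive_ring below 0.3 rad and angle between the x axis of lid_grip and the x axis of mill_mouth, either way round below 0.35 rad), for 0.1 s.
At the end, for the whole second after the job is handed in: The lid sits fully home in the collar (within 3.5 mm of its seated height, 5 mm of the axis, 4 degrees of level), turned 45 degrees clockwise from the slots within 10 degrees with the drive ring turned along with it, standing still, and the fingers are still holding it (over 1 N) (z of lid_grip in the frame of mill_mouth between 0.025 and 0.0345 m and horizontal distance between lid_grip and mill_mouth below 0.005 m and angle between lid_grip's own z axis and vertical below 0.07 rad and angle between the x axis of lid_grip and the x axis of mill_mouth, either way round between 0.61 and 0.96 rad and value of joint drive_ring between 0.54 and 0.98 rad and velocity of joint drive_ring between -0.08 and 0.08 rad/s and contact force between the fingers and lid above 1 N); the arm keeps its last pose, push and grip.
It fails at once if the lid was turned so far that the lock clicked (value of joint drive_ring above 1.27 rad).
It fails at once if the spoon was disturbed (distance of spoon from where it was at the start of the episode above 0.03 m).
It fails at once if the mug was disturbed (distance of mug from where it was at the start of the episode above 0.03 m).
It fails at once if the jar was disturbed (distance of jar from where it was at the start of the episode above 0.03 m).
It fails at once if the bowl was disturbed (distance of bowl from where it was at the start of the episode above 0.03 m).
It also fails if it takes over 51 s, if anything falls off the work surface, if the arm or the gripper's body presses on something with over 40 N, if the wrist force passes 120 N, or if a joint passes its speed limit or range.

## Working session

There is one attempt and no reset: what is moved stays moved. The work goes in short steps, Python scripts to look and compute and a tool call to move; the robot and the scene stay as the last step left them, time stands still between calls to the robot, and variables do not carry over. Pictures are saved under pics/ and viewed, on a budget of 10 in all, crops included, one or two more only if the job needs it, and the job is handed in when it is done.

Besides the shell and the picture viewer there is one more tool, called after "Request:" in YAML: its name, and indented under it one key for each argument. move_arm: Moves the arm, as the interface text tells. Its arguments: {"type":"object","properties":{"deltas":{"type":"array","items":{"type":"array","items":{"type":"array","items":{"type":"number"}}}},"force":{"type":"number"}},"required":["deltas"]}

```bash
mkdir -p pics; cat > h.py <<'E'
import numpy as np, cv2, json
from scipy.spatial.transform import Rotation as R
from station import monitor, viewer, arm
def grab(name):
    s=monitor.get_state(); f=viewer.grab_frame(name)
    im=np.array(f["frame"]).astype(np.uint8); h=im.shape[0]
    fl=h/2/np.tan(np.radians(f["vfov"])/2)
    K=np.array([[fl,0,f["cx"]],[0,fl,f["cy"]],[0,0,1]])
    if "hand_eye" in f:
        T=np.eye(4);T[:3,:3]=R.from_euler('xyz',s["ee_rot"]).as_matrix();T[:3,3]=s["eef_pos"]
        T=T@np.array(f["hand_eye"])
    else:
        T=np.eye(4);T[:3,:3]=R.from_euler('xyz',f["orientation"]).as_matrix();T[:3,3]=f["xyz"]
    return dict(im=im,K=K,D=np.array(f["D"],float),T=T,s=s)
def save(c,n): 
    np.savez('pics/'+n+'.npz',**{k:c[k] for k in('im','K','D','T')}); cv2.imwrite('pics/'+n+'.png',c['im'])
def load(n): return dict(np.load('pics/'+n+'.npz'))
def ray(c,px,z):
    p=cv2.undistortPoints(np.array(px,float).reshape(-1,1,2),c['K'],c['D'])[:,0]
    d=np.c_[p,np.ones(len(p))]@c['T'][:3,:3].T; o=c['T'][:3,3]
    return o+d*((z-o[2])/d[:,2])[:,None]
def proj(c,P):
    Ti=np.linalg.inv(c['T']); return cv2.projectPoints(np.array(P,float).reshape(-1,3),cv2.Rodrigues(Ti[:3,:3])[0],Ti[:3,3],c['K'],c['D'])[0][:,0]
E
python3 - <<'E'
from h import *
for n in('top','side','wrist'):
    c=grab(n); save(c,n+'0'); print(n,c['T'].round(3).tolist(),c['K'][0,0])
print(c['s'])
a=np.vstack([load('top0')['im'],load('side0')['im']]);
cv2.imwrite('pics/a.png',cv2.resize(a,None,fx=.75,fy=.75,interpolation=cv2.INTER_AREA))
E
```

```text
top [[-0.021, -0.997, 0.07, 0.401], [-1.0, 0.021, 0.001, -0.064], [-0.002, -0.07, -0.998, 1.144], [0.0, 0.0, 0.0, 1.0]] 369.17138943602384
side [[0.583, 0.475, -0.659, 1.298], [0.812, -0.364, 0.457, -0.621], [-0.022, -0.801, -0.598, 0.846], [0.0, 0.0, 0.0, 1.0]] 405.2043340549544
wrist [[-0.308, 0.911, 0.273, 0.134], [0.951, 0.295, 0.09, -0.665], [0.001, 0.288, -0.958, 0.383], [0.0, 0.0, 0.0, 1.0]] 282.094135111779
{'t': 0.1, 'q': array([-9.68904214e-01,  3.59352125e-01,  1.11858649e-02, -2.64038989e-04,
       -1.22410595e+00, -2.88080486e-01]), 'qd': array([-0.00245139,  0.00057321,  0.00385124,  0.00151409,  0.00050928,
        0.00040711]), 'joint_efforts': array([-1.64282890e-03, -5.84161806e+01,  2.93747663e+01,  7.01548085e+00,
        1.00836914e-02, -4.22892663e-05]), 'eef_pos': array([ 0.20818757, -0.6416567 ,  0.22571596]), 'ee_rot': array([ 3.14010706e+00, -1.81350673e-04, -2.82787079e+00]), 'force': array([ 0.7608599 ,  0.32767858, -0.66924815]), 'moment': array([ 0.05237263, -0.01049916,  0.01439395]), 'width': 0.08761142972930852}
```

View pics/top0.png

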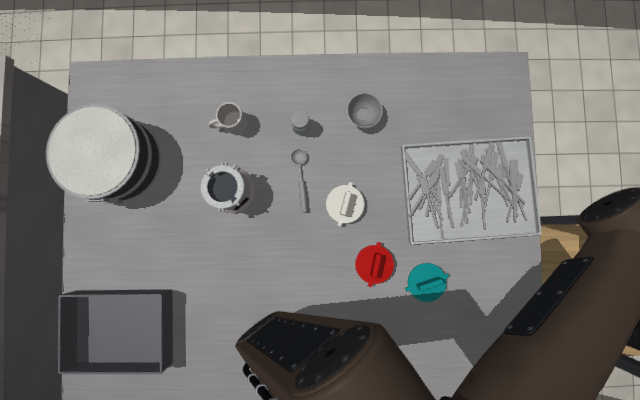

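View pics/side0.png

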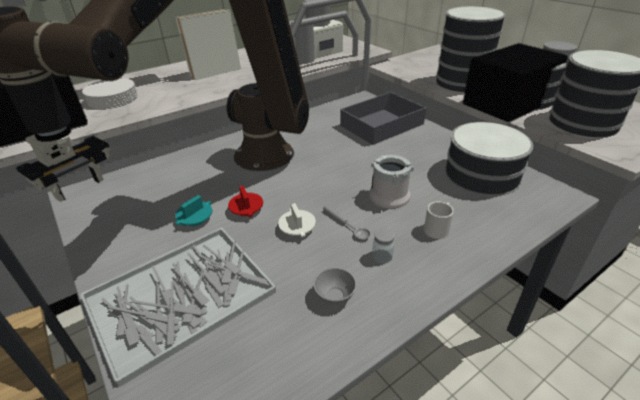

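The top view shows the white lid at about (346,205), with its bar running up-right. The mill's collar is at (223,187), the spoon lies between them at (302,180), and the mug, jar and bowl sit beyond. The side view agrees. Next I need rough positions.

```bash
python3 - <<'E'
from h import *
c=load('top0'); im=c['im']; hsv=cv2.cvtColor(im,cv2.COLOR_BGR2HSV)
print('hsv lid',hsv[212,335],hsv[195,350],'mill',hsv[187,223],hsv[172,210])
m=np.zeros(im.shape[:2],np.uint8); m[175:235,318:378]=(im[175:235,318:378].min(2)>175)*255
m=cv2.morphologyEx(m,cv2.MORPH_CLOSE,np.ones((9,9)))
k=max(cv2.findContours(m,0,2)[0],key=cv2.contourArea)
P=ray(c,k[:,0],0.03)[:,:2]
(cx,cy),r=cv2.minEnclosingCircle(P.astype(np.float32)); print('lid',cx,cy,r)
d=P-[cx,cy]; rr=np.hypot(*d.T); a=np.degrees(np.arctan2(d[:,1],d[:,0]))
print([(int(x),round(y,3)) for x,y in zip(a,rr) if y>.06])
print('mill',ray(c,[[223,187]],.13)); print('spoon ends',ray(c,[[299,155],[306,211]],.01))
T=np.linalg.inv(np.eye(4))
w=load('wrist0'); 
s=monitor.get_state(); B=np.eye(4);B[:3,:3]=R.from_euler('xyz',s["ee_rot"]).as_matrix();B[:3,3]=s['eef_pos']
print((np.linalg.inv(B)@w['T']).round(3), B.round(3))
big=lambda x0,y0:cv2.resize(im[y0:y0+80,x0:x0+80],(400,400),interpolation=cv2.INTER_CUBIC)
cv2.imwrite('pics/b.png',np.hstack([big(183,147),big(306,165)]))
E
```

```text
hsv lid [ 28  14 213] [ 27  14 163] mill [109  26  78] [ 90   1 179]
lid 0.46355003118515015 -0.13904792070388794 0.06772570312023163
[(-14, np.float64(0.067)), (-15, np.float64(0.064)), (162, np.float64(0.068)), (167, np.float64(0.066)), (167, np.float64(0.063)), (-20, np.float64(0.066)), (-17, np.float64(0.068))]
mill [[0.51050644 0.20114566 0.13      ]]
spoon ends [[ 0.61819607 -0.00451358  0.01      ]
 [ 0.44381414 -0.02302995  0.01      ]]
[[-0.    -0.958 -0.288  0.077]
 [ 1.    -0.    -0.     0.001]
 [-0.    -0.288  0.958 -0.157]
 [ 0.     0.     0.     1.   ]] [[-0.951 -0.309 -0.001  0.208]
 [-0.309  0.951  0.001 -0.642]
 [ 0.     0.001 -1.     0.226]
 [ 0.     0.     0.     1.   ]]
```

View pics/b.png

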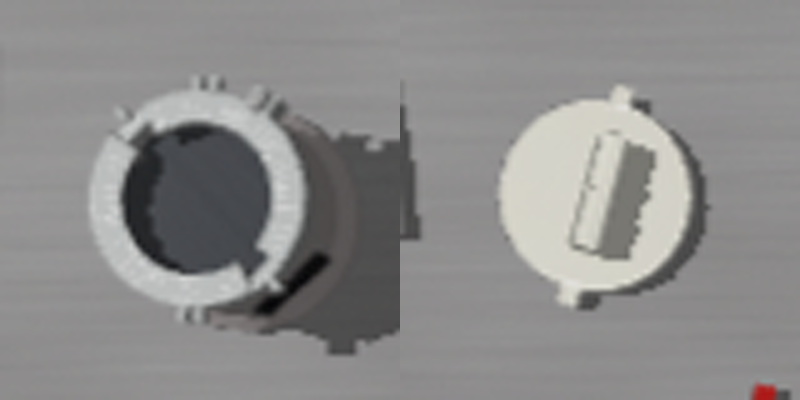

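The crops show the mill's slots at upper-left and lower-right. Clockwise from the upper-left slot come the double ribs at the top, then the lock ear, so that slot is +x, at roughly 44° in the world. The lid bar stands at about -16°. I'll move above the lid.

Request:
move_arm:
  deltas:
    - [[0, 0, 5, -0.03, 0.03, 0.005, 0.0876], [0, 0, 9, -0.058, 0.058, 0.01, 0.0876], [0, 0, 13, -0.087, 0.087, 0.015, 0.0876], [0, 0, 16, -0.116, 0.116, 0.02, 0.0876], [0, 0, 19, -0.145, 0.145, 0.025, 0.0876], [0, 0, 22, -0.174, 0.174, 0.03, 0.0876], [0, 0, 25, -0.203, 0.203, 0.035, 0.0876], [0, 0, 28, -0.232, 0.232, 0.04, 0.0876], [0, 0, 31, -0.261, 0.261, 0.045, 0.0876], [0, 0, 34, -0.29, 0.29, 0.05, 0.0876], [0, 0, 34, -0.319, 0.319, 0.055, 0.0876], [0, 0, 34, -0.345, 0.345, 0.06, 0.0876]]

```text
t: 1.15
eef_pos: [0.4306, -0.2052, 0.1666]
ee_rot: [3.141, 0.001, 2.862]
force: [-0.6, 0.1, -0.2]
width: 0.0878
```

```bash
python3 - <<'E'
from h import *
s=monitor.get_state(); M=R.from_euler('xyz',s['ee_rot']).as_matrix()
print(s['t'],s['eef_pos'],np.degrees(s['ee_rot']),M.T@(np.array([.464,-.139,.16])-s['eef_pos']))
E
```

```text
1.15 [ 0.43057806 -0.20518104  0.16657613] [1.79984396e+02 3.94587599e-02 1.63984050e+02] [-0.01386045  0.0728317   0.00660551]
```

Request:
move_arm:
  deltas:
    - [[0, 0, 0, -0.007, 0.036, 0.003, 0.0876], [0, 0, 0, -0.014, 0.073, 0.006, 0.0876], [0, 0, 0, -0.014, 0.073, 0.006, 0.0876], [0, 0, 0, -0.014, 0.073, 0.006, 0.0876]]

```text
t: 1.48
eef_pos: [0.4641, -0.1393, 0.1602]
ee_rot: [-3.141, -0.001, 2.866]
force: [0.2, -0.3, 0.2]
width: 0.0876
```

```bash
python3 - <<'E'
from h import *
c=grab('wrist'); save(c,'w1'); im=c['im']; s=c['s']; print(s['eef_pos'],np.degrees(s['ee_rot']))
hsv=cv2.cvtColor(im,cv2.COLOR_BGR2HSV)
print(proj(c,[[.464,-.139,.03],[.464,-.139,.076]]))
m=((hsv[...,1]>8)&(hsv[...,0]>20)&(hsv[...,0]<35)&(im.max(2)>110)).astype(np.uint8)*255
m=cv2.morphologyEx(m,cv2.MORPH_CLOSE,np.ones((9,9)))
k=max(cv2.findContours(m,0,2)[0],key=cv2.contourArea)
P=ray(c,k[:,0],.03)[:,:2]
print(len(P),cv2.minEnclosingCircle(P.astype(np.float32)))
v=im.copy(); cv2.drawContours(v,[k],-1,(0,0,255),1); cv2.imwrite('pics/w1v.png',v)
E
```

```text
[ 0.46411953 -0.13931137  0.16023349] [-1.79990125e+02 -3.92235580e-02  1.64192030e+02]
[[314.44943165 198.88748916]
 [314.32412906 212.21703059]]
99 ((0.4463551640510559, -0.15227027237415314), 0.03635662794113159)
```

View pics/w1v.png

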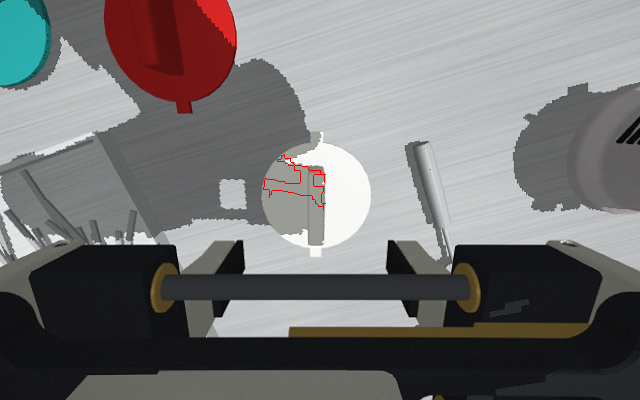

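The wrist view shows the white disc spanning columns 262–371 and rows 142–248, half in shadow. The bar is nearly vertical in the picture and the pointer ends are near (316,132) and (315,257). The tool is about 2–4 mm off, which I'll refine.

```bash
python3 - <<'E'
from h import *
c=load('w1'); im=c['im']; g=cv2.cvtColor(im,cv2.COLOR_BGR2GRAY).astype(int)
for y in (134,138,251,255): print(y,g[y,300:332].tolist())
for x in (312,316,320): print('col',x,g[126:150,x].tolist(),g[240:264,x].tolist())
for y in (175,195,215): print('row',y,g[y,255:280].tolist(),g[y,360:380].tolist())
for y in (180,200,220,238): print('bar',y,g[y,300:332].tolist())
E
```

```text
134 [101, 103, 103, 103, 103, 100, 101, 101, 99, 94, 137, 166, 157, 159, 159, 158, 158, 157, 158, 153, 167, 237, 249, 225, 199, 201, 200, 201, 201, 200, 201, 200]
138 [100, 102, 102, 102, 103, 106, 104, 106, 108, 103, 125, 151, 157, 158, 158, 157, 157, 156, 152, 227, 254, 252, 244, 208, 197, 197, 199, 200, 201, 198, 199, 198]
251 [203, 202, 200, 200, 198, 200, 199, 199, 195, 203, 238, 249, 248, 247, 248, 248, 248, 248, 248, 248, 244, 220, 196, 199, 199, 199, 199, 201, 202, 201, 203, 201]
255 [193, 193, 195, 193, 196, 195, 198, 197, 196, 208, 240, 250, 249, 249, 249, 249, 249, 249, 249, 250, 241, 209, 196, 198, 201, 203, 203, 205, 205, 204, 205, 203]
col 312 [196, 194, 195, 191, 194, 175, 159, 158, 157, 161, 159, 160, 157, 157, 159, 159, 156, 157, 157, 159, 155, 159, 156, 149] [155, 153, 153, 151, 143, 179, 254, 252, 248, 248, 248, 248, 247, 248, 248, 249, 240, 208, 202, 205, 201, 199, 196, 199]
col 316 [193, 196, 190, 194, 198, 175, 159, 157, 158, 157, 160, 159, 157, 158, 156, 158, 156, 156, 154, 151, 147, 251, 253, 250] [153, 152, 153, 153, 144, 178, 255, 254, 248, 247, 247, 248, 24
[... 970 characters left out ...]
203, 201, 201, 200, 199]
bar 180 [156, 156, 155, 155, 155, 155, 157, 142, 134, 148, 156, 155, 154, 154, 156, 155, 156, 154, 154, 155, 154, 156, 150, 144, 129, 201, 247, 250, 249, 248, 249, 249]
bar 200 [152, 155, 155, 153, 155, 155, 154, 144, 135, 150, 154, 156, 155, 155, 155, 154, 155, 153, 158, 154, 154, 155, 153, 145, 148, 232, 251, 248, 248, 248, 248, 248]
bar 220 [155, 154, 155, 155, 155, 155, 154, 144, 137, 146, 152, 154, 153, 155, 153, 154, 153, 154, 152, 154, 152, 152, 149, 138, 196, 246, 249, 248, 248, 248, 248, 248]
bar 238 [247, 247, 247, 247, 247, 248, 251, 232, 130, 147, 151, 155, 154, 154, 154, 156, 156, 154, 153, 151, 155, 152, 147, 129, 221, 252, 248, 247, 248, 247, 248, 247]
```

```bash
python3 - <<'E'
from h import *
c=load('w1')
t=ray(c,[[316.6,131],[315.4,257],[261,195],[370.7,195]],.03)
b=ray(c,[[316.2,180],[315.9,238]],.076)
print(t,b, np.degrees(np.arctan2(*(t[0]-t[1])[[1,0]])),np.linalg.norm(t[0]-t[1]),np.linalg.norm(t[3]-t[2]))
p=(t[0]+t[1])/2; p[2]=.058+0
M=R.from_euler('xyz',[-1.7e-4+np.pi,-7e-4,2.8657]).as_matrix()
print(p,M.T@(np.append(p[:2],.036)-[.46412,-.13931,.16023]))
E
```

```text
[[ 0.39801673 -0.11804762  0.03      ]
 [ 0.52937086 -0.1564653   0.03      ]
 [ 0.44461457 -0.19190114  0.03      ]
 [ 0.4760539  -0.08096687  0.03      ]] [[ 0.43614305 -0.12938387  0.076     ]
 [ 0.48848963 -0.14444699  0.076     ]] 163.69716936091697 0.13685695360663097 0.11530327236858876
[ 0.46369379 -0.13725646  0.058     ] [0.00088253 0.00183866 0.12423096]
```

Request:
move_arm:
  deltas:
    - [[0, 0, 0.5, 0.001, 0.002, 0.03, 0.0876], [0, 0, 0.5, 0.001, 0.002, 0.06, 0.0876], [0, 0, 0.5, 0.001, 0.002, 0.09, 0.0876], [0, 0, 0.5, 0.001, 0.002, 0.11, 0.0876], [0, 0, 0.5, 0.001, 0.002, 0.124, 0.0876], [0, 0, 0.5, 0.001, 0.002, 0.124, 0.0876], [0, 0, 0.5, 0.001, 0.002, 0.124, 0.01], [0, 0, 0.5, 0.001, 0.002, 0.124, 0.01], [0, 0, 0.5, 0.001, 0.002, 0.124, 0.01], [0, 0, 0.5, 0.001, 0.002, 0.124, 0.01], [0, 0, 0.5, 0.001, 0.002, 0.124, 0.01], [0, 0, 0.5, 0.001, 0.002, 0.124, 0.01]]
  force: 45

```text
t: 2.53
eef_pos: [0.4636, -0.1388, 0.0372]
ee_rot: [3.141, 0.001, 2.853]
force: [-0.2, -0.5, 0.6]
width: 0.053
```

Request:
move_arm:
  deltas:
    - [[0, 0, 0, 0, 0, 0, 0.01], [0, 0, 0, 0, 0, 0, 0.01], [0, 0, 0, 0, 0, 0, 0.01], [0, 0, 0, 0, 0, 0, 0.01], [0, 0, 0, 0, 0, 0, 0.01], [0, 0, 0, 0, 0, 0, 0.01], [0, 0, 0, 0, 0, 0, 0.01], [0, 0, 0, 0, 0, 0, 0.01], [0, 0, 0, 0, 0, 0, 0.01]]

```text
t: 3.28
eef_pos: [0.4632, -0.1388, 0.0365]
ee_rot: [3.142, -0.0, 2.853]
force: [0.7, 0.9, -0.7]
width: 0.016
```

The bar is gripped at 16 mm. I'll lift it, then go to a viewpoint beside the mill, with the tool already turned to the slot angle and the lid clear of the view.

Request:
move_arm:
  deltas:
    - [[0, 0, 0, 0, 0, -0.015, 0.01], [0, 0, 0, 0, 0, -0.045, 0.01], [0, 0, 0, 0, 0, -0.08, 0.01], [0, 0, 0, 0, 0.005, -0.115, 0.01], [0, 0, -5, 0, 0.015, -0.15, 0.01], [0, 0, -10, 0, 0.035, -0.18, 0.01], [0, 0, -16, -0.001, 0.06, -0.205, 0.01], [0, 0, -22, -0.002, 0.088, -0.225, 0.01], [0, 0, -28, -0.003, 0.118, -0.24, 0.01], [0, 0, -34, -0.004, 0.148, -0.255, 0.01], [0, 0, -40, -0.005, 0.178, -0.27, 0.01], [0, 0, -46, -0.006, 0.208, -0.285, 0.01]]

```text
t: 4.28
eef_pos: [0.5276, 0.0602, 0.3219]
ee_rot: [3.141, -0.001, -2.622]
force: [1.2, -0.2, -3.1]
width: 0.0156
```

```bash
cat > goal.py <<'E'
from h import *
import sys
x,y,z,yaw=map(float,sys.argv[1:])
s=monitor.get_state(); M=R.from_euler('xyz',s['ee_rot']).as_matrix(); G=R.from_euler('xyz',[180,0,yaw],degrees=True).as_matrix()
print(s['t'],s['eef_pos'].round(4),np.degrees(s['ee_rot']).round(2),'w',round(s['width'],4),'F',s['force'].round(1),'mom',s['moment'].round(2))
print('shift',(M.T@(np.array([x,y,z])-s['eef_pos'])).round(4),'turn',np.degrees(R.from_matrix(M.T@G).as_rotvec()).round(2))
E
python3 goal.py .6 .29 .36 224
```

```text
4.2833 [0.5276 0.0602 0.3219] [ 1.7997e+02 -4.0000e-02 -1.5023e+02] w 0.0156 F [ 1.2 -0.2 -3.1] mom [-0.   -0.14 -0.04]
shift [-0.1769  0.1636 -0.0381] turn [  0.04  -0.04 -14.23]
```

Request:
move_arm:
  deltas:
    - [[0, 0, -5, -0.023, 0.021, -0.005, 0.01], [0, 0, -9, -0.046, 0.042, -0.01, 0.01], [0, 0, -12, -0.069, 0.063, -0.015, 0.01], [0, 0, -14, -0.092, 0.085, -0.02, 0.01], [0, 0, -14, -0.115, 0.106, -0.025, 0.01], [0, 0, -14, -0.138, 0.127, -0.03, 0.01], [0, 0, -14, -0.158, 0.147, -0.035, 0.01], [0, 0, -14, -0.172, 0.159, -0.038, 0.01], [0, 0, -14, -0.177, 0.164, -0.038, 0.01], [0, 0, -14, -0.177, 0.164, -0.038, 0.01], [0, 0, -14, -0.177, 0.164, -0.038, 0.01]]

```text
t: 5.2
eef_pos: [0.601, 0.2884, 0.3584]
ee_rot: [3.141, -0.002, -2.382]
force: [-0.0, -1.0, -2.7]
width: 0.0157
```

```bash
python3 goal.py .6 .29 .36 224; python3 - <<'E'
from h import *
c=grab('wrist'); save(c,'w2'); print(proj(c,[[.5105,.201,.13]]))
E
```

```text
5.2 [0.601  0.2884 0.3584] [ 1.7998e+02 -1.3000e-01 -1.3651e+02] w 0.0157 F [-0.  -1.  -2.7] mom [-0.04  0.03 -0.01]
shift [-0.0004  0.0018 -0.0016] turn [ 0.02 -0.13 -0.51]
[[313.69651626  81.7955687 ]]
```

View pics/w2.png

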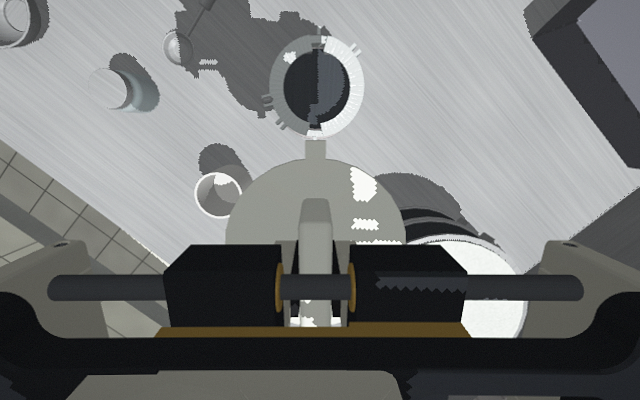

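The wrist view shows the collar centred near (317,86) with the far slot at (318,42). The near slot at about (316,135) touches the lid's pointer, and the double ribs are near (357,50) and (283,125). I'll zoom in for edges.

```bash
python3 - <<'E'
from h import *
c=load('w2'); v=c['im'][25:150,250:385]; v=cv2.resize(v,None,fx=5.5,fy=4.8*5.5/5.5,interpolation=cv2.INTER_LANCZOS4)
cv2.imwrite('pics/w2z.png',cv2.resize(c['im'][25:145,250:390],None,fx=5,fy=5,interpolation=cv2.INTER_CUBIC))
E
```

```text
(no output)
```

View pics/w2z.png

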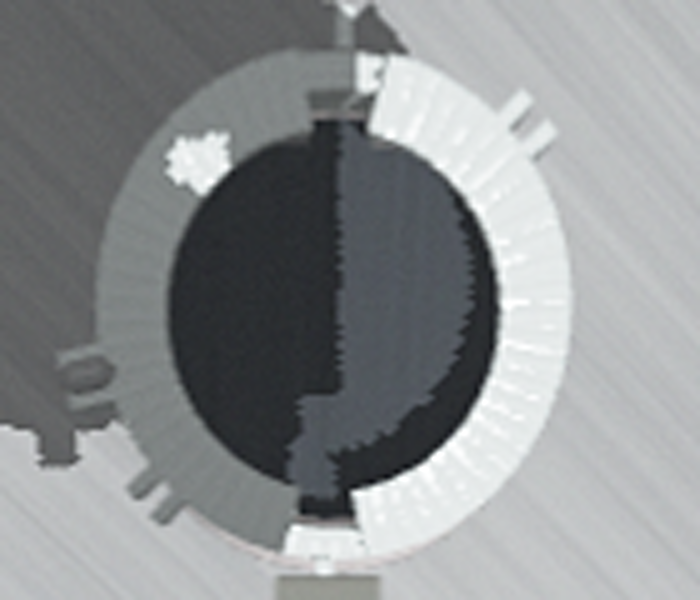

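The zoom (5x, from (250,25)) shows the bore edge at u=168 and 500. The far slot is at u=310–372 with v≈115, and the near slot at u=298–354 with v≈500. The slot axis is therefore tilted about 2° from the image vertical. I'll fit a circle to the bore.

```bash
python3 - <<'E'
from h import *
from scipy.optimize import least_squares
c=load('w2'); g=cv2.cvtColor(c['im'],cv2.COLOR_BGR2GRAY)
m=np.zeros_like(g); m[38:140,255:380]=(g[38:140,255:380]<100)*255
n,l,st,ce=cv2.connectedComponentsWithStats(m); i=l[85,305]; print('area',st[i],ce[i])
k=max(cv2.findContours((l==i).astype(np.uint8),0,cv2.CHAIN_APPROX_NONE)[0],key=cv2.contourArea)[:,0]
# contour lies on inner pixel; push out half a pixel
P=ray(c,k,.13)[:,:2]; ctr=P.mean(0)
for _ in range(4):
    r=np.hypot(*(P-ctr).T); ok=abs(r-np.median(r))<.0025
    f=least_squares(lambda p:np.hypot(P[ok,0]-p[0],P[ok,1]-p[1])-p[2],[*ctr,.0425],loss='soft_l1',f_scale=.0005); ctr=f.x[:2]
print('circle',f.x,ok.sum(),len(P))
off=np.array([.4,.4])
u=np.array([[341,115],[326,500]]); S=ray(c,u/5+[250,25]-off,.13)[:,:2]
print('slots',S,np.hypot(*(S-ctr).T),'axis',np.degrees(np.arctan2(*(S[1]-S[0])[::-1])))
# ribs: doubles
u=np.array([[527,125],[157,497]]); S=ray(c,u/5+[250,25]-off,.13)[:,:2]; print('half',np.hypot(*(S-ctr).T),np.degrees(np.arctan2(*(S-ctr).T[::-1])))
# lid in hand: near pointer at disc top
s=g
print('ptr row150',g[148,295:335].tolist()); print('ptr tip col',g[130:160,314].tolist())
E
```

```text
area [ 283   48   67   81 3821] [315.8803978   87.12666841]
circle [0.51377558 0.20793001 0.04140356] 185 209
slots [[0.4793078  0.17838963]
 [0.54699002 0.23749109]] [0.04539451 0.0444641 ] axis 41.12810959601797
half [0.06428852 0.06325204] [175.61227969  -2.81802755]
ptr row150 [191, 189, 189, 191, 194, 192, 190, 191, 193, 184, 160, 150, 153, 152, 154, 152, 150, 151, 153, 152, 152, 152, 151, 152, 150, 152, 151, 150, 153, 151, 163, 188, 198, 194, 194, 195, 196, 198, 198, 199]
ptr tip col [168, 236, 232, 231, 234, 233, 209, 232, 237, 240, 153, 146, 151, 153, 152, 152, 151, 152, 152, 153, 151, 151, 152, 150, 152, 149, 152, 152, 152, 151]
```

```bash
python3 - <<'E'
from h import *
from scipy.optimize import least_squares
s=monitor.get_state(); c=load('w2'); E=s['eef_pos']; M=R.from_euler('xyz',s['ee_rot']).as_matrix()
print(s['eef_pos'],np.degrees(s['ee_rot']))
p=ray(c,[[315.1,148],[314.9,139.7],[315.1,156]],E[2]-.0065); print('ptr in tool',((p-E)@M).round(4))
# disc edge symmetric check: edges at row 200
g=cv2.cvtColor(c['im'],cv2.COLOR_BGR2GRAY); print(g[185,225:245].tolist(),g[185,388:412].tolist())
# top camera check of bore
c=load('top0'); im=c['im']; g=cv2.cvtColor(im,cv2.COLOR_BGR2GRAY)
m=np.zeros_like(g); m[165:210,200:245]=(g[165:210,200:245]<115)*255
n,l,st,ce=cv2.connectedComponentsWithStats(m); i=l[187,223]; print(st[i])
k=max(cv2.findContours((l==i).astype(np.uint8),0,cv2.CHAIN_APPROX_NONE)[0],key=cv2.contourArea)[:,0]
P=ray(c,k,.13)[:,:2]; ctr=P.mean(0)
for _ in range(4):
    r=np.hypot(*(P-ctr).T); ok=abs(r-np.median(r))<.003
    f=least_squares(lambda p:np.hypot(P[ok,0]-p[0],P[ok,1]-p[1])-p[2],[*ctr,.0425],loss='soft_l1',f_scale=.0005); ctr=f.x[:2]
print('top circle',f.x,ok.sum(),len(P))
E
```

```text
[0.60100625 0.28789885 0.35895376] [ 1.79987131e+02 -8.08088504e-02 -1.36531250e+02]
ptr in tool [[0.0626 0.0009 0.0066]
 [0.0672 0.0007 0.0066]
 [0.0581 0.0009 0.0066]]
[137, 139, 138, 142, 141, 141, 143, 143, 141, 138, 143, 228, 249, 234, 163, 117, 122, 123, 123, 125] [103, 103, 103, 101, 102, 101, 101, 99, 100, 102, 102, 101, 98, 100, 102, 97, 99, 99, 96, 99, 100, 97, 97, 97]
[207 172  30  31 739]
top circle [0.51269903 0.20477013 0.04042579] 79 94
```

Wrist and top views agree on the mill within 2–3 mm. Combined, the TCP goal is about (0.5134, 0.2057) at yaw 221.2°. I'll hover there with the foot about 20 mm above the collar.

```bash
python3 goal.py .5134 .2057 .19 221.2
```

```text
5.25 [0.601  0.2879 0.359 ] [ 1.7999e+02 -8.0000e-02 -1.3653e+02] w 0.0157 F [-0.3 -0.8 -1.3] mom [-0.01  0.1   0.02]
shift [0.1199 0.0006 0.1691] turn [ 0.01 -0.08  2.27]
```

Request:
move_arm:
  deltas:
    - [[0, 0, 0.5, 0.02, 0, 0, 0.01], [0, 0, 1, 0.05, 0, 0.005, 0.01], [0, 0, 1.5, 0.08, 0, 0.02, 0.01], [0, 0, 2, 0.105, 0.0005, 0.045, 0.01], [0, 0, 2.3, 0.12, 0.0005, 0.08, 0.01], [0, 0, 2.3, 0.12, 0.0005, 0.115, 0.01], [0, 0, 2.3, 0.12, 0.0005, 0.145, 0.01], [0, 0, 2.3, 0.12, 0.0005, 0.162, 0.01], [0, 0, 2.3, 0.12, 0.0005, 0.169, 0.01], [0, 0, 2.3, 0.12, 0.0005, 0.169, 0.01], [0, 0, 2.3, 0.12, 0.0005, 0.169, 0.01], [0, 0, 2.3, 0.12, 0.0005, 0.169, 0.01]]

```text
t: 6.25
eef_pos: [0.515, 0.2068, 0.1924]
ee_rot: [-3.141, 0.003, -2.423]
force: [0.1, 1.7, -2.2]
width: 0.0156
```

```bash
python3 goal.py .5134 .2057 .16 221.2; python3 - <<'E'
from h import *
c=grab('wrist'); save(c,'w3'); d=grab('side'); save(d,'s3')
u=cv2.resize(c['im'][60:260,180:460],(700,500),interpolation=cv2.INTER_CUBIC)
cv2.imwrite('pics/w3z.png',u)
E
```

```text
6.25 [0.515  0.2068 0.1924] [-1.7997e+02  1.6000e-01 -1.3883e+02] w 0.0156 F [ 0.1  1.7 -2.2] mom [0.03 0.02 0.01]
shift [0.002  0.0003 0.0324] turn [-0.03  0.16 -0.03]
```

View pics/w3z.png

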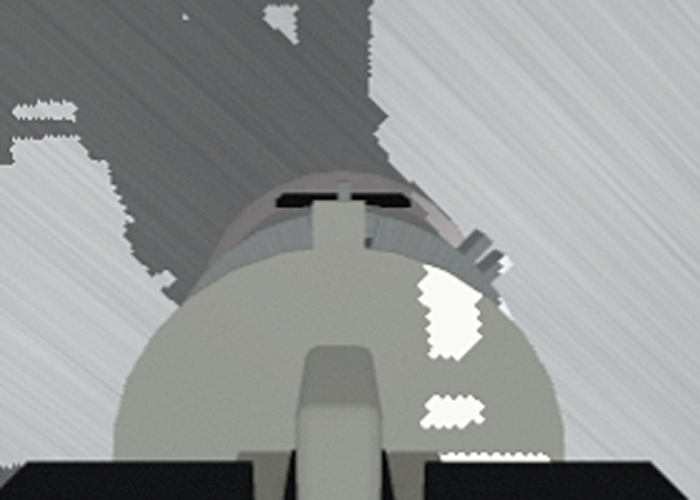

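The zoom (2.5x, from (180,60)) shows the lid's pointer at u=312–366. The slot's single rib is at (344,190), the slot's right edge peeks out near (371,240), and a double rib is at (488,255). The lid looks slightly left of the slot, so I'll quantify it.

```bash
python3 - <<'E'
from h import *
c=load('w3'); s=monitor.get_state(); E=s['eef_pos']; M=R.from_euler('xyz',s['ee_rot']).as_matrix()
q=lambda u,z:((ray(c,np.array(u)/2.5+[180,60]-.3,z)-E)@M).round(4)
print('rib',q([[344,183],[344,197]],.132)); print('slot r edge',q([[371,235],[371,247]],.13))
print('pointer',q([[312,203],[366,203],[339,202],[312,240],[366,240]],E[2]-.0065))
print('doubles',q([[488,255]],.13)); print('arc',q([[345,205],[300,212],[245,240],[210,268],[420,225]],.13))
S=load('w2'); 
E2=np.array([.601,.2879,.359]); M2=R.from_euler('xyz',[179.987,-.08,-136.53],degrees=True).as_matrix()
g=ray(S,np.array([[345,30],[341,115],[527,125]])/5+[250,25]-.4,.13); print('world rib/slot/dbl from w2',g, 'now in tool',((g-E)@M).round(4))
E
```

```text
rib [[0.0692 0.002  0.06  ]
 [0.0651 0.002  0.06  ]]
slot r edge [[0.0537 0.0103 0.062 ]
 [0.05   0.0104 0.062 ]]
pointer [[ 0.0668 -0.0057  0.0063]
 [ 0.0668  0.0066  0.0063]
 [ 0.067   0.0004  0.0063]
 [ 0.0585 -0.0058  0.0063]
 [ 0.0585  0.0066  0.0063]]
doubles [[0.0475 0.0467 0.062 ]]
arc [[ 0.0627  0.0023  0.062 ]
 [ 0.0606 -0.0114  0.062 ]
 [ 0.0521 -0.0285  0.062 ]
 [ 0.0435 -0.0398  0.062 ]
 [ 0.0567  0.0253  0.062 ]]
world rib/slot/dbl from w2 [[0.46557582 0.16661883 0.13      ]
 [0.4793078  0.17838963 0.13      ]
 [0.44967548 0.21284842 0.13      ]] now in tool [[0.0637 0.0021 0.062 ]
 [0.0456 0.0019 0.062 ]
 [0.0453 0.0474 0.062 ]]
```

Request:
move_arm:
  deltas:
    - [[0, 0, 0.5, 0.002, 0.001, 0.008, 0.01], [0, 0, 0.5, 0.002, 0.001, 0.016, 0.01], [0, 0, 0.5, 0.002, 0.001, 0.021, 0.01], [0, 0, 0.5, 0.002, 0.001, 0.024, 0.01], [0, 0, 0.5, 0.002, 0.001, 0.026, 0.01], [0, 0, 0.5, 0.002, 0.001, 0.028, 0.01], [0, 0, 0.5, 0.002, 0.001, 0.03, 0.01], [0, 0, 0.5, 0.002, 0.001, 0.032, 0.01], [0, 0, 0.5, 0.002, 0.001, 0.032, 0.01]]

```text
t: 7.1
eef_pos: [0.5118, 0.2058, 0.1582]
ee_rot: [3.141, -0.0, -2.432]
force: [-1.0, 0.9, -3.0]
width: 0.0157
```

```bash
python3 goal.py .5134 .2057 .1445 221.2
```

```text
7.1 [0.5118 0.2058 0.1582] [ 1.7999e+02 -3.0000e-02 -1.3933e+02] w 0.0157 F [-1.   0.9 -3. ] mom [-0.03  0.01 -0.02]
shift [-0.0012 -0.0012  0.0137] turn [ 0.01 -0.03 -0.53]
```

No contact force with the pins already in the slots, so I'll continue down.

Request:
move_arm:
  deltas:
    - [[0, 0, 0, 0, 0, 0.002, 0.01], [0, 0, 0, 0, 0, 0.004, 0.01], [0, 0, 0, 0, 0, 0.006, 0.01], [0, 0, 0, 0, 0, 0.008, 0.01], [0, 0, 0, 0, 0, 0.01, 0.01], [0, 0, 0, 0, 0, 0.0115, 0.01], [0, 0, 0, 0, 0, 0.0125, 0.01], [0, 0, 0, 0, 0, 0.0125, 0.01]]

```text
t: 7.77
eef_pos: [0.5118, 0.2059, 0.1458]
ee_rot: [3.142, -0.0, -2.432]
force: [1.0, -0.1, -3.2]
width: 0.0155
```

```bash
python3 goal.py .5134 .2057 .1445 221.2
```

```text
7.7667 [0.5118 0.2059 0.1458] [ 1.8000e+02 -3.0000e-02 -1.3932e+02] w 0.0155 F [ 1.  -0.1 -3.2] mom [ 0.    0.08 -0.  ]
shift [-0.0011 -0.0012  0.0013] turn [ 0.   -0.03 -0.52]
```

Request:
move_arm:
  deltas:
    - [[0, 0, 0, 0, 0, 0.0005, 0.01], [0, 0, 0, 0, 0, 0.001, 0.01], [0, 0, 0, 0, 0, 0.0015, 0.01], [0, 0, 0, 0, 0, 0.0015, 0.01], [0, 0, 0, 0, 0, 0.0015, 0.01]]

```text
t: 8.18
eef_pos: [0.5119, 0.2059, 0.1446]
ee_rot: [3.142, 0.0, -2.432]
force: [0.8, -0.3, -3.9]
width: 0.0156
```

```bash
python3 goal.py .5134 .2057 .1445 221.2
```

```text
8.1833 [0.5119 0.2059 0.1446] [ 180.      0.   -139.32] w 0.0156 F [ 0.8 -0.3 -3.9] mom [ 0.    0.03 -0.01]
shift [-0.001  -0.0012  0.0001] turn [ 0.    0.   -0.52]
```

Request:
move_arm:
  deltas:
    - [[0, 0, 0, 0, 0, 0.0005, 0.01], [0, 0, 0, 0, 0, 0.001, 0.01], [0, 0, 0, 0, 0, 0.0015, 0.01], [0, 0, 0, 0, 0, 0.0015, 0.01]]

```text
t: 8.52
eef_pos: [0.512, 0.206, 0.1444]
ee_rot: [-3.141, 0.001, -2.431]
force: [-5.3, -1.0, 9.0]
width: 0.0153
```

```bash
python3 goal.py .5134 .2057 .1445 221.2
```

```text
8.5167 [0.512  0.206  0.1444] [-1.7998e+02  5.0000e-02 -1.3929e+02] w 0.0153 F [-5.3 -1.   9. ] mom [-0.3   1.96  0.03]
shift [-0.0009 -0.0011 -0.0001] turn [-0.02  0.05 -0.49]
```

Contact at TCP z=0.1444, which is the expected home height. I'll ease the press slightly, then twist in steps of 5° per row.

Request:
move_arm:
  deltas:
    - [[0, 0, 0, 0, 0, -0.0005, 0.01], [0, 0, 0, 0, 0, -0.001, 0.01], [0, 0, 0, 0, 0, -0.001, 0.01], [0, 0, 0, 0, 0, -0.001, 0.01]]

```text
t: 8.85
eef_pos: [0.512, 0.206, 0.1445]
ee_rot: [-3.141, 0.0, -2.431]
force: [-3.3, -0.4, 5.1]
width: 0.0159
```

```bash
python3 goal.py .5134 .2057 .1445 221.2
```

```text
8.85 [0.512  0.206  0.1445] [-1.7999e+02  2.0000e-02 -1.3931e+02] w 0.0159 F [-3.3 -0.4  5.1] mom [-0.11  1.13 -0.02]
shift [-0.0009 -0.0011 -0.    ] turn [-0.01  0.02 -0.51]
```

Lightly seated. Now the twist, first part.

Request:
move_arm:
  deltas:
    - [[0, 0, 2, 0, 0, 0, 0.01], [0, 0, 5, 0, 0, 0, 0.01], [0, 0, 8, 0, 0, 0, 0.01], [0, 0, 11, 0, 0, 0, 0.01], [0, 0, 14, 0, 0, 0, 0.01], [0, 0, 17, 0, 0, 0, 0.01], [0, 0, 20, 0, 0, 0, 0.01], [0, 0, 20, 0, 0, 0, 0.01]]

```text
t: 9.52
eef_pos: [0.5122, 0.2063, 0.1445]
ee_rot: [3.141, 0.001, -2.783]
force: [-2.5, 0.3, 4.4]
width: 0.0156
```

```bash
python3 goal.py .5134 .2057 .1445 176.3
```

```text
9.5167 [0.5122 0.2063 0.1445] [ 1.7999e+02  5.0000e-02 -1.5943e+02] w 0.0156 F [-2.5  0.3  4.4] mom [0.21 0.89 0.08]
shift [-0.0009 -0.0009 -0.    ] turn [2.000e-02 5.000e-02 2.427e+01]
```

Request:
move_arm:
  deltas:
    - [[0, 0, 3, 0, 0, 0, 0.01], [0, 0, 6, 0, 0, 0, 0.01], [0, 0, 9, 0, 0, 0, 0.01], [0, 0, 12, 0, 0, 0, 0.01], [0, 0, 15, 0, 0, 0, 0.01], [0, 0, 18, 0, 0, 0, 0.01], [0, 0, 21, 0, 0, 0, 0.01], [0, 0, 23, 0, 0, 0, 0.01], [0, 0, 24, 0, 0, 0, 0.01], [0, 0, 24, 0, 0, 0, 0.01], [0, 0, 24, 0, 0, 0, 0.01]]

```text
t: 10.43
eef_pos: [0.5121, 0.2067, 0.1445]
ee_rot: [3.14, 0.001, 3.086]
force: [-3.5, 3.5, 5.2]
width: 0.0156
```

```bash
python3 goal.py .5134 .2057 .1445 176.3; python3 - <<'E'
from h import *
c=grab('wrist'); save(c,'w4'); d=grab('top'); save(d,'t4')
a=cv2.resize(c['im'][60:240,200:440],(533,400),interpolation=cv2.INTER_CUBIC); 
print(proj(d,[[.513,.206,.13]]))
b=cv2.resize(d['im'][157:217,203:243],(267,400),interpolation=cv2.INTER_CUBIC)
cv2.imwrite('pics/w4z.png',np.hstack([a,b]))
E
```

```text
10.4333 [0.5121 0.2067 0.1445] [1.7994e+02 4.0000e-02 1.7682e+02] w 0.0156 F [-3.5  3.5  5.2] mom [0.83 1.45 0.13]
shift [-0.0014 -0.0009 -0.    ] turn [0.06 0.04 0.52]
[[221.25408601 186.14192492]]
```

View pics/w4z.png

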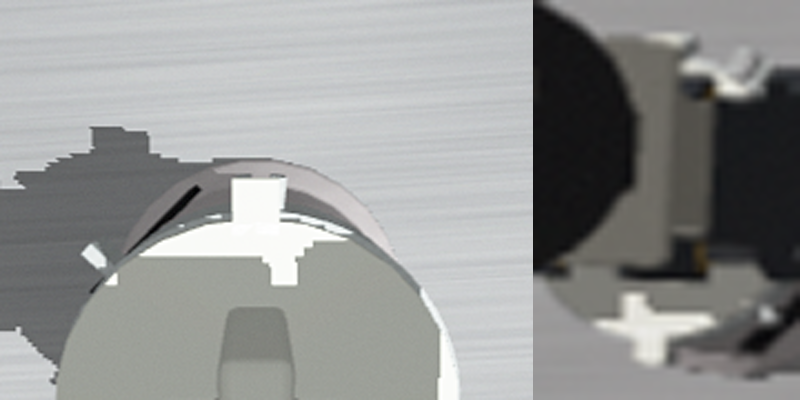

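The pointer stands over the double ribs, which are hidden under it, and the single rib is 45° to the left. The spring moment of 0.13 N·m matches half way, and the lid looks level and seated. I'm handing in.

```bash
python3 goal.py .5134 .2057 .1445 176.3; python3 -c "
from station import arm; print(arm.job_done())"
```

```text
10.5333 [0.5121 0.2067 0.1445] [1.7993e+02 4.0000e-02 1.7682e+02] w 0.0157 F [-3.4  2.6  5.3] mom [0.82 1.44 0.1 ]
shift [-0.0014 -0.0009 -0.    ] turn [0.07 0.03 0.52]
the job is handed in; nothing more can be done
None
```

I fitted the white lid on the mill, twisted it about 44° clockwise, and handed the job in at t ≈ 10.5 s with the gripper still holding it.

- **Fit:** The lid's pins met no force going through the slots. The lid came to rest with the tool at z = 0.1445 m, which is the expected home height. I then eased the downward press to about 5 N.
- **Hold:** The finger opening was 15.7 mm on the 16 mm bar, with the grip set to 45 N. The position was steady across the last two readings. The moment about the vertical read 0.13 and then 0.10 N·m; about 0.13 was expected at half way.
- **Picture:** The last wrist view shows the pointer at the half mark, but it covers the double ribs. That check therefore rests on the angle reading and the single rib seen 45° away.
- **Disagreement:** The wrist and top cameras differed by about 3 mm on the mill's position. I used a value in between and corrected it close up. The light sideways force of about 4 N suggests an offset of roughly a millimetre.
- **Other objects:** I kept the spoon, mug, jar and bowl out of the arm's path but did not check their positions again at the end.

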